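Tall painting board into the drying rack

TASK

Take the tall, narrow painting board out of its desk stand and slide it upright into the one empty slot of the wooden drying rack, all the way down to the slot's floor and roughly centred along the slot, then let go. Leave the low, broad board standing in its own stand.

Things in the scene. Friction and masses are not known exactly. Their poses are not given: they have to be found in the camera images.
- tall_board_centre (a point): Centre of the board to move: birch panel, white on both faces, 90 wide (its x) x 12 thick (y) x 150 tall (z), 0.11 kg, loose, upright on its short edge; point 75 mm above its bottom. Stands in either of two like wooden stands, 130 x 70 x 35 high, in a groove 17 wide, 27 deep, floor 8 above the table; the upper 123 mm are free to pinch across the thickness and lift straight up.
- empty_slot (a point): Middle of the floor of the rack's one empty slot (thin grey strip on it), 12 mm above the table; x along the slot, y across, z up. Slot 130 long, open at both ends, 60 deep: throat 16.5 wide in the lower 40 mm, then a bevelled mouth widening to 40.5 at the top. Which of the three slots is empty varies. The board may face either way.
- rack: Fixed light timber drying rack, 150 (x) x 210 (y), 72 mm high; origin: centre of its underside. Three parallel slots along its x, at y = -60, 0 and 60 mm. The two filled slots hold firmly fixed low panels, 110 wide, 12 thick, whose tops are 97 mm above the table.
- broad_board_centre (a point): Centre of the bystander board, to be left alone: same kind of panel but 150 wide (x) x 12 thick (y) x 90 tall (z), loose, standing on its long edge in the other stand; the point is 45 mm above its bottom edge.
Not all that is in view belongs to the job. Leave any orange, pink or purple look-alike of the part that bears broad_board_centre alone.

How it is judged:
By the outcome, as a careful person would: the job done as asked, in the order asked, and still so for the second after the job is handed in, with the robot touching nothing.
It also fails if it takes over 42 s, if anything falls off the work surface, if the arm or the gripper's body presses on something with over 40 N, if the wrist force passes 120 N, or if a joint passes its speed limit or range.

ROBOT

A 7-joint arm with a two-finger parallel gripper is mounted at the origin on the work surface. World frame = base frame: x ahead of the robot, y to its left, z up, the work surface at z = 0. Lengths are in m, angles in rad, forces in N, time in s.
With the tool pointing down it reaches from about 0.4 to 0.925 m from the base axis. Payload 4.1 kg.
Tool frame: the origin (TCP) lies on the front face of the gripper's body, between the roots of the fingers; the fingertips stand 73 mm ahead of it and the grasp point (between the pads) lies 54 mm ahead of it (manip.pinch_z is the distance from the TCP to the grasp point, in m); z points along the fingers, y is the line along which they close (so a half turn about z gives the same grasp; the last joint's range is limited). The gripper opens to 85 mm and grips with 20 to 120 N. Pads are 22 mm wide; open, the fingers measure 114 mm over their backs; the gripper's body (76 mm by 85 mm) begins 54 mm behind the grasp point. The pads swing forward as they close: fully open they stand 13 mm farther back than shut.
Start: joints at [1.073, 0.398, 0.045, 1.537, -0.019, 1.207, -0.051], TCP at [0.252, -0.599, 0.304] pointing down, gripper open.
Joint ranges: [-2.82, 2.82], [-0.49, 2.23], [-1.37, 1.46], [0, 2.46], [-1.36, 4.5], [0.23, 2], [-2.94, 2.94]. Speed limits (rad/s): [2.57, 2.57, 3.14, 3.14, 3.14, 3.14, 3.14].

INTERFACE

Orientations are given as a unit quaternion [x, y, z, w].
In Python, from workcell import manip, eoat, status, grab_frame, camera_info gives the robot as it stands. Calls block until the motion is done:
- manip.move_to(position, orientation): joint-space move of the TCP to a pose.
- manip.line_to(position, ori=None, rate=0.15): straight line of the TCP; ori=None keeps the orientation; rate is the mean speed in m/s.
- manip.movej(angles): joint-space move.
- eoat.open_jaws() and eoat.clamp(strength=None): open the fingers fully, or close them until they stop; strength is the grip in N (None keeps the last).
- manip.pause(seconds).
- manip.solve_ik(position, orientation): joint angles nearest the present ones, or None.
- status.get_obs(): the state.
- grab_frame(name): name is "scene" or "top" or "wrist"; returns the picture (400x640x3 uint8, red, green, blue); there is no depth.
- camera_info(name): a dict with "intrinsics" (3x3 intrinsics, pixels), "dist_coeffs" ([k1, k2, p1, p2, k3] as OpenCV has them; the pictures are not rectified), "world_from_camera" (4x4, takes a point from camera to world coordinates). Camera axes: x right, y down, z forward; pixel columns grow to the right and rows downward; lengths in m; the calibration is good to about 2 mm. A picture is of the moment at which its call begins: read the wrist's pose just before it. camera_info takes no time and is no camera call; for the wrist camera it gives the pose at the moment of the call.
A pose or a line that the arm cannot do raises manip.PlanningError and nothing moves.
- manip.hand_in(): hands the job in; it is judged then, once.
The state is a dict: "clock": time; "q": joint angles; "qvel": joint speeds; "tau": joint torques, N m; "tool_pos": TCP position; "eef_rot": TCP orientation; "wrist_force": force on the tool from outside, world axes, zero at the start; "ft_torque": the same for the moment, N m; "grip_width": opening from 0.0 (shut) to 1.0 (fully open); "finger_force": force on a finger pad.
Only numpy, scipy, OpenCV 4.12 (cv2) and the standard library are available. Lean on these libraries where they do the work, as an engineer would, in place of code of your own. Each camera call takes 0.05 s, during which the arm holds its last target. There are 200 camera calls.

## Working session

There is one attempt and no reset: what is moved stays moved. The work goes in short steps, each a Python script; the robot and the scene stay as the last script left them, time stands still between calls to the robot, and variables do not carry over. Pictures are saved under pics/ and viewed, at most 10 in all, crops included, and the job is handed in when it is done.

```bash
mkdir -p pics; python3 - <<'E'
from workcell import *
from workcell import manip, eoat, status, grab_frame, camera_info
import cv2,numpy as np
for n in("top","scene"):
    f=grab_frame(n);cv2.imwrite(f"pics/{n}0.png",f[:,:,::-1]);c=camera_info(n)
    print(n,np.round(c["intrinsics"],1).tolist(),np.round(c["dist_coeffs"],3),np.round(c["world_from_camera"],3).tolist())
o=status.get_obs();print(o["clock"],o["eef_rot"],o["tool_pos"])
E
```

```text
top [[434.0, 0.0, 326.9], [0.0, 434.0, 200.2], [0.0, 0.0, 1.0]] [-0.042  0.     0.     0.     0.   ] [[0.007, -0.981, 0.196, 0.195], [-1.0, -0.006, 0.007, -0.01], [-0.006, -0.196, -0.981, 1.202], [0.0, 0.0, 0.0, 1.0]]
scene [[371.5, 0.0, 317.2], [0.0, 371.5, 201.0], [0.0, 0.0, 1.0]] [-0.062  0.     0.     0.     0.   ] [[-0.428, 0.664, -0.614, 0.936], [0.904, 0.319, -0.284, 0.233], [0.008, -0.676, -0.736, 0.756], [0.0, 0.0, 0.0, 1.0]]
0.1 [ 9.80177728e-01  1.98118449e-01 -2.31341077e-04 -8.05115895e-04] [ 0.25222603 -0.59858561  0.30301402]
```

View pics/top0.png

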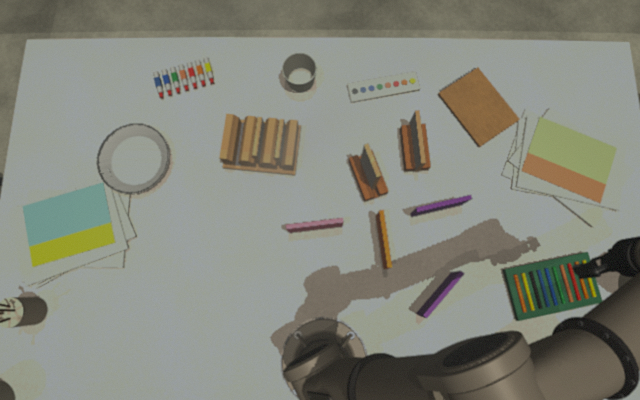

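View pics/scene0.png

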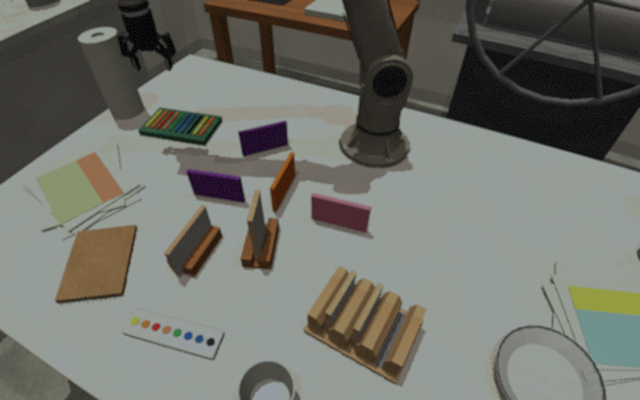

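In the top view the two stands are at about (367,175) and (415,145), and the rack is at about (260,143). In the scene view the board at (257,225) looks tall and narrow, and the one at (190,240) looks broad and low. I'll enlarge crops of both to confirm.

```bash
python3 - <<'E'
import cv2,numpy as np
a=cv2.imread("pics/top0.png")[95:215,210:450];b=cv2.imread("pics/scene0.png")[180:390,150:450]
r=lambda i,s:cv2.resize(i,None,fx=s,fy=s,interpolation=cv2.INTER_CUBIC)
cv2.imwrite("pics/ct.png",r(a,3.3));cv2.imwrite("pics/cs.png",r(b,2.6))
E
```

```text
(no output)
```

View pics/ct.png

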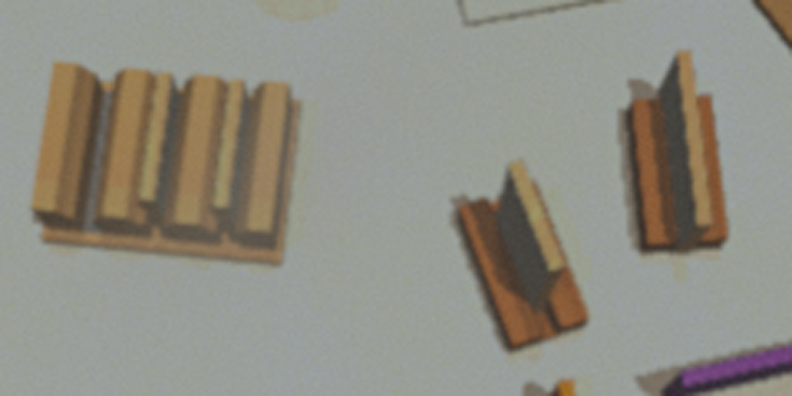

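View pics/cs.png

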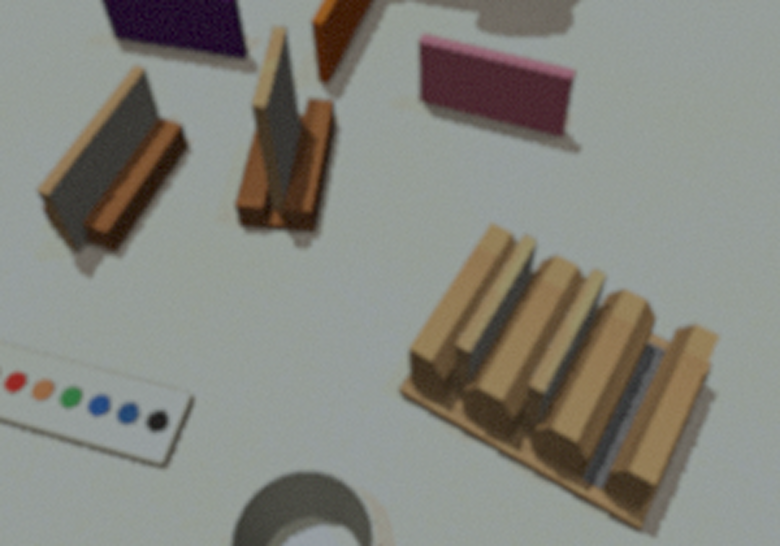

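The tall board is the one at top (372,160), scene (257,225): narrow, and rising high above its stand. The one at top (415,140) is broad and low, nearly as long as its stand. The orange, pink and purple look-alikes stand without stands. The rack's empty slot, with the grey strip, is the leftmost in the top view, at about (240,142). Next I cast rays.

```bash
cat > h.py <<'E'
from workcell import manip, eoat, status, grab_frame, camera_info
import cv2,numpy as np
def cast(c,px,z):
    px=np.array(px,float).reshape(-1,1,2)
    n=cv2.undistortPoints(px,np.array(c["intrinsics"]),np.array(c["dist_coeffs"]))[:,0]
    T=np.array(c["world_from_camera"]);d=np.c_[n,np.ones(len(n))]@T[:3,:3].T
    return T[:3,3]+d*((z-T[2,3])/d[:,2])[:,None]
E
python3 - <<'E'
from h import *
ct,cs=camera_info("top"),camera_info("scene")
T=lambda p,z:cast(ct,np.array(p)/3.3+[210,95],z)
S=lambda p,z:cast(cs,np.array(p)/2.6+[150,180],z)
def rep(n,P):
    d=P[1]-P[0];print(n,P[:,:2].round(4).tolist(),"mid",P.mean(0)[:2].round(4),"len",np.hypot(*d[:2]).round(4),"ang",(np.degrees(np.arctan2(d[1],d[0]))%180).round(1))
rep("tall T",T([[514,165],[557,268]],.158)); rep("tall S",S([[283,29],[262,106]],.158))
rep("broad T",T([[684,55],[703,228]],.098)); rep("broad S",S([[141,69],[45,193]],.098))
rep("strip T",T([[106,88],[90,232]],.012)); rep("strip S",S([[656,349],[595,486]],.012))
rep("ridge inner T",T([[80,66],[60,215]],.072));rep("ridge2 T",T([[118,70],[101,219]],.072))
rep("base near",T([[42,240],[282,264]],.012))
rep("panel1 T",T([[164,75],[148,203]],.097))
rep("panel2 T",T([[236,82],[220,209]],.097))
E
```

```text
tall T [[0.5461, -0.0994], [0.4651, -0.1308]] mid [ 0.5056 -0.1151] len 0.0868 ang 21.2
tall S [[0.4671, -0.1285], [0.5482, -0.0987]] mid [ 0.5077 -0.1136] len 0.0863 ang 20.2
broad T [[0.6621, -0.2454], [0.5145, -0.2553]] mid [ 0.5883 -0.2504] len 0.1479 ang 3.8
broad S [[0.5203, -0.2556], [0.6665, -0.2439]] mid [ 0.5934 -0.2497] len 0.1466 ang 4.6
strip T [[0.6649, 0.2474], [0.5329, 0.255]] mid [0.5989 0.2512] len 0.1322 ang 176.7
strip S [[0.5346, 0.2512], [0.661, 0.2421]] mid [0.5978 0.2466] len 0.1267 ang 175.9
ridge inner T [[0.6608, 0.2574], [0.5302, 0.2672]] mid [0.5955 0.2623] len 0.1309 ang 175.7
ridge2 T [[0.6573, 0.2251], [0.5269, 0.2331]] mid [0.5921 0.2291] len 0.1306 ang 176.5
base near [[0.5255, 0.2964], [0.5051, 0.0882]] mid [0.5153 0.1923] len 0.2092 ang 84.4
panel1 T [[0.6427, 0.1817], [0.5331, 0.1903]] mid [0.5879 0.186 ] len 0.1099 ang 175.5
panel2 T [[0.6368, 0.1223], [0.5283, 0.1321]] mid [0.5826 0.1272] len 0.1089 ang 174.9
```

Both views agree, and the lengths match (87 against 90, 147 against 150, 130 and 110 mm). Tall board is at (0.507,-0.114), yaw 20.7°. Slot is at about (0.595,0.247), yaw about -4.7°. I'll approach and check from the wrist camera.

```bash
cat >> h.py <<'E'
def down(deg):
    a=np.radians(deg)/2; return [np.cos(a),np.sin(a),0,0]
def shot(name):
    c=camera_info("wrist");f=grab_frame("wrist");cv2.imwrite(f"pics/{name}.png",f[:,:,::-1]);return c
E
python3 - <<'E'
from h import *
import pickle
manip.move_to([.507,-.114,.33],down(20.7))
c=shot("w1");pickle.dump(c,open("w1.pkl","wb"))
T=np.array(c["world_from_camera"]);print(T.round(3).tolist(),status.get_obs()["clock"],status.get_obs()["tool_pos"])
print(np.round(c["intrinsics"],0).tolist())
E
```

```text
[[0.351, -0.885, -0.306, 0.587], [-0.936, -0.332, -0.114, -0.086], [-0.001, 0.327, -0.945, 0.4], [0.0, 0.0, 0.0, 1.0]] 2.125 [ 0.50685337 -0.11535737  0.32987107]
[[284.0, 0.0, 321.0], [0.0, 284.0, 203.0], [0.0, 0.0, 1.0]]
```

View pics/w1.png

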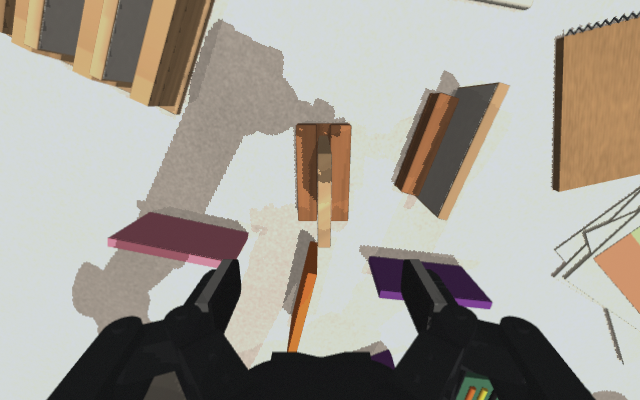

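The board's top edge runs from (324,153) to (324,247), vertical and so aligned with the tool, and midway between the fingers. I'll verify it by casting, then grasp.

```bash
python3 - <<'E'
from h import *
import pickle
c=pickle.load(open("w1.pkl","rb"))
P=cast(c,[[324,153],[324,247]],.158);d=P[0]-P[1];m=P.mean(0);a=np.degrees(np.arctan2(d[1],d[0]))
print(P.round(4).tolist(),m,np.hypot(*d[:2]),a)
assert abs(np.hypot(*d[:2])-.09)<.006 and np.hypot(*(m[:2]-[.507,-.114]))<.008 and abs(a-20.7)<3
x,y=m[:2]
manip.move_to([x,y,.26],down(a))
manip.line_to([x,y,.184],rate=.12)
eoat.clamp(50);o=status.get_obs();print(o["grip_width"],o["finger_force"],o["wrist_force"],o["clock"])
assert o["grip_width"]>.07
manip.line_to([x,y,.30],rate=.12)
o=status.get_obs();print(o["grip_width"],o["finger_force"],o["wrist_force"],o["clock"])
# approach the rack, holding above it
manip.move_to([x,y,.345],down(a))
manip.move_to([.595,.247,.345],down(-4.7))
c=shot("w2");pickle.dump(c,open("w2.pkl","wb"));o=status.get_obs();print(o["tool_pos"],o["clock"],o["wrist_force"])
E
```

```text
[[0.5513, -0.1021, 0.158], [0.4676, -0.1338, 0.158]] [ 0.50945657 -0.11795508  0.158     ] 0.08946922567671599 20.78949580363539
0.13428588046083317 49.16234493255615 [0.57828094 0.40967442 0.55865244] 3.95
0.1340286794723483 48.940070271492004 [ 0.09159149 -0.24248233 -2.04518806] 5.0667
[0.5955829  0.24480393 0.34450449] 6.8167 [-0.44030184 -0.13219854 -1.4596079 ]
```

View pics/w2.png

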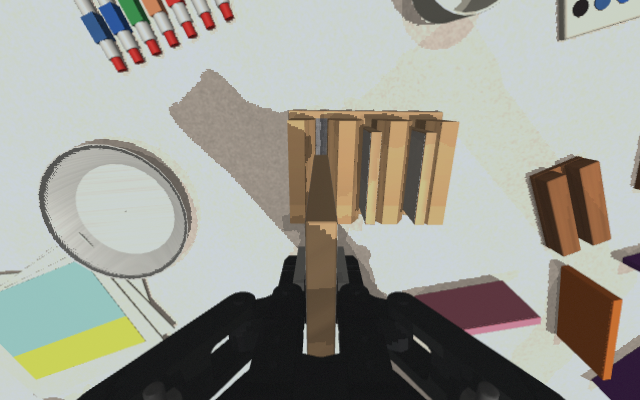

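The board is held, with its far end pointing at the grey strip at about (321,135). I'll enlarge the view for fine alignment.

```bash
python3 - <<'E'
import cv2
a=cv2.imread("pics/w2.png")[100:240,275:475]
cv2.imwrite("pics/w2c.png",cv2.resize(a,None,fx=4,fy=4,interpolation=cv2.INTER_CUBIC))
E
```

```text
(no output)
```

View pics/w2c.png

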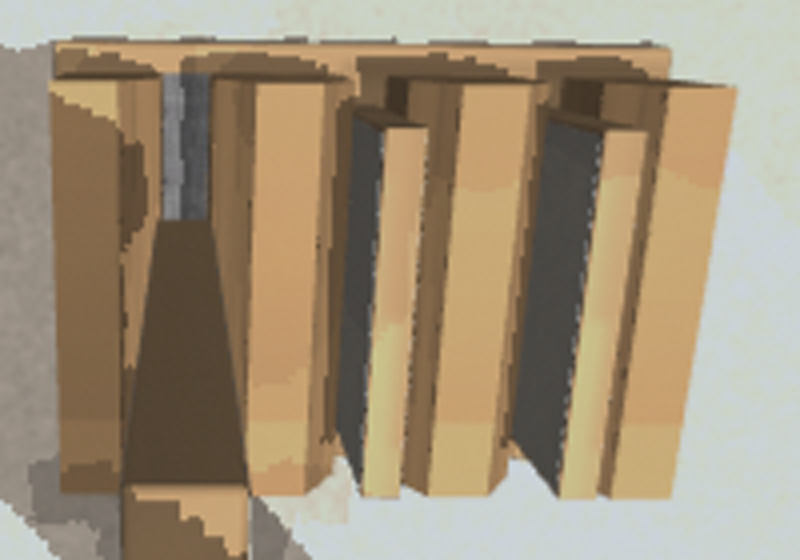

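```bash
python3 - <<'E'
from h import *
import pickle
c=pickle.load(open("w2.pkl","rb"))
W=lambda p,z:cast(c,np.array(p)/4+[275,100],z)
def rep(n,p,z):
    P=W(p,z);d=P[0]-P[1];print(n,P[:,:2].round(4).tolist(),"mid",P.mean(0)[:2].round(4),"len",np.hypot(*d[:2]).round(4),"ang",np.degrees(np.arctan2(d[1],d[0])).round(2))
rep("strip",[[186.5,76],[187,218]],.012)
rep("mouth L",[[118,80],[122,490]],.072)
rep("mouth R",[[257,83],[247,490]],.072)
rep("panel1",[[408,126],[381,497]],.097)
rep("panel2",[[625,129],[579,497]],.097)
rep("rack far edge z12",[[52,43],[668,45]],.012)
rep("board bottom far edge",[[156,220],[212,220]],.1685)
rep("board top far edge",[[122,485],[249,485]],.3185)
print(status.get_obs()["tool_pos"])
E
```

```text
strip [[0.6615, 0.2378], [0.6133, 0.2416]] mid [0.6374 0.2397] len 0.0483 ang -4.55
mouth L [[0.6649, 0.2577], [0.5365, 0.2696]] mid [0.6007 0.2637] len 0.1289 ang -5.31
mouth R [[0.6607, 0.2176], [0.533, 0.2289]] mid [0.5968 0.2232] len 0.1281 ang -5.05
panel1 [[0.6474, 0.1788], [0.5381, 0.1891]] mid [0.5927 0.184 ] len 0.1098 ang -5.37
panel2 [[0.6416, 0.12], [0.533, 0.1292]] mid [0.5873 0.1246] len 0.109 ang -4.84
rack far edge z12 [[0.6759, 0.2821], [0.6577, 0.0751]] mid [0.6668 0.1786] len 0.2078 ang 84.97
board bottom far edge [[0.6396, 0.247], [0.6386, 0.2349]] mid [0.6391 0.2409] len 0.0121 ang 85.16
board top far edge [[0.6407, 0.2469], [0.6397, 0.2353]] mid [0.6402 0.2411] len 0.0116 ang 85.14
[0.5955829  0.24480393 0.34450449]
```

Slot: centre (0.598,0.2435), yaw -5.1°. The mouth edges, the panel offset and the strip agree to about 0.5 mm. Next I align, lower in steps and watch the force.

```bash
python3 - <<'E'
from h import *
g=np.array([.598,.2435]);q=down(-5.1);cmd=g.copy()
def st(t=""):
    o=status.get_obs();r=o["eef_rot"];print(t,o["tool_pos"].round(4) if hasattr(o["tool_pos"],"round") else o["tool_pos"],"yaw",round(float(np.degrees(2*np.arctan2(r[1],r[0]))),2),np.round(o["wrist_force"],1),round(o["clock"],2));return o
manip.move_to([*cmd,.29],q)
for z in (.27,.25):
    manip.pause(.3);o=st("pre");cmd+=g-np.array(o["tool_pos"])[:2]
    manip.line_to([*cmd,z],q,rate=.06)
f0=np.array(st("at mouth")["wrist_force"])
for z in np.arange(.242,.189,-.006):
    manip.line_to([*cmd,z],q,rate=.05);o=st("dn")
    if np.linalg.norm(np.array(o["wrist_force"])-f0)>12:print("contact");break
E
```

```text
pre [0.5986 0.2441 0.2919] yaw -5.09 [ 0.3  0.2 -0.5] 7.45
pre [0.5976 0.243  0.2703] yaw -5.1 [-0.4 -0.1 -0.5] 8.23
at mouth [0.5977 0.2433 0.2493] yaw -5.1 [ 0.8  1.2 -0.6] 8.72
dn [0.5976 0.2433 0.2415] yaw -5.1 [ 0.8 -1.3 -1.1] 9.03
dn [0.5977 0.2432 0.2355] yaw -5.1 [-0.1  0.3 -0.8] 9.29
dn [0.5976 0.2432 0.2294] yaw -5.1 [-0.3 -0.  -0.8] 9.56
dn [0.5976 0.2432 0.2235] yaw -5.1 [ 0.8  0.1 -0.7] 9.82
dn [0.5976 0.2432 0.2175] yaw -5.1 [-0.2  0.3 -2.5] 10.09
dn [0.5976 0.2432 0.2115] yaw -5.1 [-0.9  0.2 -1.2] 10.36
dn [0.5976 0.2432 0.2054] yaw -5.1 [-0.6 -0.  -1.5] 10.62
dn [0.5976 0.2432 0.1995] yaw -5.1 [ 0.1  0.2 -1.3] 10.89
dn [0.5976 0.2432 0.1935] yaw -5.1 [ 0.2  0.1 -1.7] 11.16
```

It's in the throat with no side load. Now the last few millimetres down to floor contact.

```bash
python3 - <<'E'
from h import *
o=status.get_obs();p=np.array(o["tool_pos"]);z=p[2];q=down(-5.1)
while z>.183:
    z-=.001;manip.line_to([p[0],p[1],z],q,rate=.03);manip.pause(.1);o=status.get_obs();f=np.array(o["wrist_force"])
    print(round(z,4),np.round(o["tool_pos"],4),f.round(1))
    if f[2]>5:break
eoat.open_jaws();manip.pause(.2);o=status.get_obs();print(o["grip_width"],np.round(o["wrist_force"],1))
p=np.array(o["tool_pos"]);manip.line_to([p[0],p[1],.32],q,rate=.12)
manip.move_to([.45,.243,.36],q)
c=shot("w3")
f=grab_frame("scene");cv2.imwrite("pics/s3.png",cv2.resize(f[150:390,150:470,::-1],None,fx=2,fy=2))
import pickle;pickle.dump(c,open("w3.pkl","wb"));print(status.get_obs()["clock"])
E
```

```text
0.1925 [0.5977 0.2432 0.1926] [ 0.3  0.5 -1.9]
0.1915 [0.5976 0.2432 0.1915] [ 0.4 -0.9 -0.8]
0.1905 [0.5976 0.2432 0.1904] [ 0.1  0.4 -1.3]
0.1895 [0.5976 0.2432 0.1894] [-0.4 -0.3 -0.6]
0.1885 [0.5976 0.2432 0.1885] [-1.   0.  -0.9]
0.1875 [0.5977 0.2434 0.1883] [-2.2 -1.3  5.7]
0.9970917783534693 [-0.3 -0.1 -0.2]
16.1833
```

View pics/w3.png

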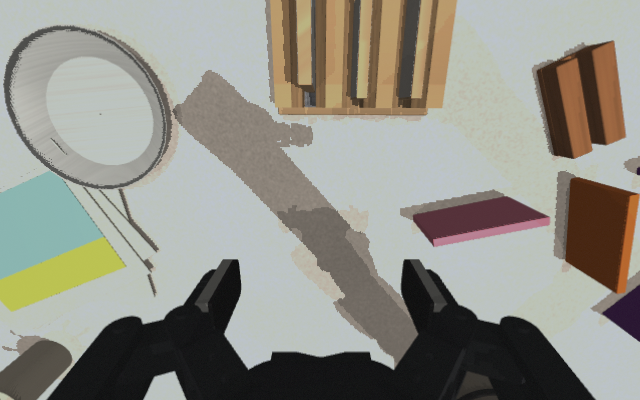

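View pics/s3.png

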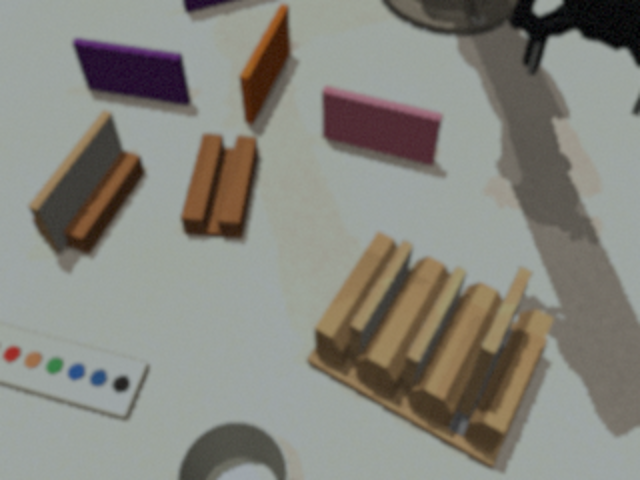

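The board stands upright in the slot: its top edge is at about (507,310) in the scene crop. Floor contact came at TCP z = 0.188, as predicted. The broad board is untouched and the gripper is clear.

```bash
python3 -c "
from h import *
print(manip.hand_in())"
```

```text
the job is handed in; nothing more can be done
None
```

The tall board is upright on the floor of the rack's empty slot, roughly centred and released. The broad board still stands in its own stand, and I handed the job in at about 16 s of the 42 s allowed.

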